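# Clip the tester caddy to its eye

## Task

Clip the tester caddy to the steel eye on the shelf board: press the gate of its snap hook against the near upright of the eye until that upright is inside the hook and the gate has sprung shut, then prove it with a firm tug back of about 15 N, holding the tug for a moment with the upright in the crook of the hook. Go gently, never straining hook against eye with more than 20 N, and leave the caddy standing flat on the board, still clipped, without disturbing the other goods.

Things in the scene. Friction and masses are not known exactly. Their poses are not given: they have to be found in the camera images.
- caddy: Black sheet-metal tester caddy, loose, about 0.5 kg: open tray 130 (x) x 100 (y) x 45 mm high, three spice jars (tops at 52 mm) fixed in it, a handle bar above, and on its +x end a flat carabiner-like snap hook of 8 mm steel rod lying level, 45 mm above the underside. Origin: centre of the underside; z up; x points to the hook. It starts flat on the board.
- grip (a point): Middle of the caddy's straight wooden handle bar, 85 mm straight above the caddy's origin. The bar runs along the caddy's x (x -55 to +55 mm), is 12 mm thick (y) and 26 mm tall (z 72 to 98 mm), on two end posts.
- crook (a point): Where the centre of the eye's upright stands when seated in the crook of the hook: caddy x 159.5, y 0, z 45 mm. The half-round crook (centre-line radius 20 mm) joins the spine, which runs from the tray along y +20 mm, to the nose at y -20 mm; outer end x 171 mm. Inside, the hook is 32 mm wide. The tug draws the caddy along its own -x. Axes as the caddy's.
- gate (a joint): Angle (rad) of the hook's gate, a 5 mm rod 50 mm long, pivoted at caddy x 85, y -20 mm, its tip at the nose: 0 = shut, grows as it is pushed inward (towards the caddy's +y), stop at 0.95. A spring shuts it; 2 to 9 N from the eye opens it.
- eye_foot: Black steel foot plate, 60 (x) x 110 (y) x 6 mm, fixed to the board, with the eye: a rigid closed square loop of 7 mm steel rod in the foot's y-z plane, 85 mm high (81 mm under its top rod). Origin: underside, below the near upright's nominal place. The caddy clips on with its x along the foot's x, pressing towards the foot's -y, which points away from the robot.
- eye_mark (a point): Nominal centre of the eye's near upright, 45 mm above the board, axes as the foot's. The loop is bolted through a slot: it really stands up to 8 mm either way along the foot's x from here, which the measured pose does not show, so feel for it.
- can_a: Tin can, 74 mm across, 110 mm high: other goods, leave it alone. Origin: centre of its underside.
- can_b: Tin can, 74 mm across, 110 mm high: other goods, leave it alone. Origin: centre of its underside.
- jar_a: Jar, 66 mm across, 100 mm high: other goods, leave it alone. Origin: centre of its underside.
- jar_b: Jar, 60 mm across, 90 mm high: other goods, leave it alone. Origin: centre of its underside.
- bottle_a: Sauce bottle, 60 mm across, 190 mm high: other goods, leave it alone. Origin: centre of its underside.
- carton: Carton 60 x 100 x 70 mm high: other goods, leave it alone. Origin: centre of its underside.
- tin: Flat tin, 84 mm across, 40 mm high: other goods, leave it alone. Origin: centre of its underside.
- mouth (a point): Where to press: on the shut gate's centre line, caddy x 117, y -20, z 45 mm; axes as the caddy's. With the eye's upright outside here (more -y), move the caddy to its own -y so that the upright goes in to within 8 mm of y 0, holding the gate open; then draw the caddy along its -x: the upright slips off the gate's tip into the crook and the gate springs shut.
- nose (a point): End of the hook's rigid nose, beyond the gate's tip: caddy x 137, y -20, z 45 mm. The rigid sides of the mouth end at x 88 and x 137 mm.
- eye_far (a point): Nominal centre of the eye's far upright (foot y -56 mm), 45 mm above the board, shifted with the near one. The hook's nose goes between the two.
Mind the look-alikes: they are no part of the job. Leave any purple look-alike of the eye_foot alone.

How it is judged:
On the way, in this order (a step that is already met when the one before it is completed fails the run):
1. the gate is pressed open (over 0.2 rad) against the eye (value of joint gate above 0.2 rad and contact force between caddy and eye_foot above 0.5 N), for 0.05 s.
2. with the eye's upright in the crook and the gate shut, the hook is tugged back against the eye with more than 10 N for 0.3 s (value of joint gate below 0.06 rad and contact force between caddy and eye_foot above 10 N and x of eye_mark in the frame of crook between -0.02 and 0.0095 m and y of eye_mark in the frame of crook between -0.018 and 0.018 m), for 0.3 s.
At the end, for the whole second after the job is handed in: The eye's near upright is inside the snap hook (its nominal centre within 18 mm of the hook's middle line, and from 80 mm behind to 9.5 mm ahead of the crook point), the gate is shut (below 0.06 rad), and the caddy stands on the board (within 4 mm, tilt below 0.05 rad) at rest (value of joint gate below 0.06 rad and x of eye_mark in the frame of crook between -0.08 and 0.0095 m and y of eye_mark in the frame of crook between -0.018 and 0.018 m and height (world z) of caddy below 0.004 m and angle between caddy's own z axis and vertical below 0.05 rad and linear speed of caddy below 0.02 m/s); the robot touches nothing.
It fails at once if the hook strains against the eye with more than 20 N (contact force between caddy and eye_foot above 20 N).
It fails at once if other goods are shifted by more than 25 mm (distance of any of can_a, can_b, jar_a, jar_b, bottle_a, carton, tin from where it was at the start of the episode above 0.025 m).
It also fails if it takes over 64 s, if anything falls off the work surface, if the arm or the gripper's body presses on something with over 40 N, if the wrist force passes 120 N, or if a joint passes its speed limit or range.

## Robot

A 7-joint arm with a two-finger parallel gripper is mounted at the origin on the work surface. World frame = base frame: x ahead of the robot, y to its left, z up, the work surface at z = 0. Lengths are in m, angles in rad, forces in N, time in s.
With the tool pointing down it reaches from about 0.4 to 0.75 m from the base axis. Payload 19.5 kg.
Tool frame: the origin (TCP) lies midway between the tips of the shut fingers; the grasp point (between the pads) lies 19 mm behind it; z points along the fingers, y is the line along which they close (so a half turn about z gives the same grasp; the last joint's range is limited). The gripper opens to 85 mm and grips with 20 to 120 N. Pads are 22 mm wide; open, the fingers measure 114 mm over their backs; the gripper's body (76 mm by 85 mm) begins 54 mm behind the grasp point. The pads swing forward as they close: fully open they stand 13 mm farther back than shut.
Start: joints at [-1.37, 0.707, -0.028, 1.485, 0.022, 0.951, -0.075], TCP at [0.138, 0.558, 0.231] pointing down, gripper open.
Joint ranges: [-2.71, 2.71], [-0.32, 2.16], [-1.57, 1.52], [0, 2.45], [-1.46, 4.6], [0, 2.02], [-2.83, 2.83]. Speed limits (rad/s): [1.89, 1.89, 2.57, 2.57, 3.01, 3.01, 3.01].

## Interface

Orientations are given as [roll, pitch, yaw] about the fixed x, y, z axes, in that order (R = Rz(yaw) Ry(pitch) Rx(roll)).
In Python, from workcell import robot gives the robot as it stands.
- The arm moves only by the shell command python3 -m crank 'ROWS' [FORCE]. ROWS is JSON, a list of rows, each a list of 3 entries, a list of its own where there are three numbers: the shift along the tool's x, y, z in cm, then the turn, a rotation vector about the tool's x, y, z in degrees, then the closure in counts, from 0 (fully open) to 255 (shut). A call has 1 to 8 rows; each row shifts and turns the commanded pose from where the row before left it, along the tool's axes as they then stand; what a row does not reach is not made up. A row lasts 1/12 s, in which the tool goes at most 41.7 mm and 7.16 degrees, less where a joint would pass 70% of its speed; a pose out of reach is approached as far as the arm can. A call with a gripper value outside its range is refused whole. The fingers move at their own pace and stop on an object; FORCE is the grip in N (left out, the last holds). Time passes only in rows, so rows that do not move let the fingers close. It gives the time, the measured TCP pose, the force, the opening and the grip force at its end, in the units of the state.
- robot.get_obs(): the state, without advancing time (a new reading comes with each control period).
- robot.camera(name): name is "scene" or "side" or "wrist"; returns a dict with "frame" (480x640x3 uint8, red, green, blue), "intrinsics" (3x3 intrinsics, pixels), "k1" (the pictures are not rectified: a ray, as slopes to the right and down, at radius r is drawn at 1 + k1 r^2 times it, then the intrinsics apply), "R" (3x3) and "t" (3): a world point X has camera coordinates R X + t; the wrist camera has in their place "mount" (4x4, takes a point from camera to tool coordinates, whose origin is the TCP and whose axes are the flange's). Camera axes: x right, y down, z forward; pixel columns grow to the right and rows downward; lengths in m; the calibration is good to about 2 mm. A picture is of the moment at which its call begins: read the wrist's pose just before it. There is no depth.
- robot.sign_off(): hands the job in; it is judged then, once.
The state is a dict: "clock": time; "joint_pos": joint angles; "joint_vel": joint speeds; "joint_efforts": joint torques, N m; "ee_pos": TCP position; "ee_rot": TCP orientation; "force": force on the tool from outside, world axes, zero at the start; "wrist_torque": the same for the moment, N m; "gripper_width": finger opening in m; "grip_force": force on a finger pad.
Only numpy, scipy, OpenCV 4.12 (cv2) and the standard library are available. Lean on these libraries where they do the work, as an engineer would, in place of code of your own. Each camera call takes 0.05 s, during which the arm holds its last target. There are 200 camera calls.

## Working session

There is one attempt and no reset: what is moved stays moved. The work goes in short steps, Python scripts to look and compute and a shell command to move; the robot and the scene stay as the last step left them, time stands still between calls to the robot, and variables do not carry over. Pictures are saved under pics/ and viewed, at most 10 in all, crops included, and the job is handed in when it is done.

```bash
ls; mkdir -p pics; python3 - <<'E'
from workcell import robot
import cv2,numpy as np
o=robot.get_obs();print({k:np.round(v,3) for k,v in o.items()})
ims=[]
for n in("scene","side","wrist"):
    c=robot.camera(n);cv2.imwrite(f"pics/{n}0.png",c["frame"][:,:,::-1])
    np.savez(f"{n}0.npz",**{k:v for k,v in c.items()})
    print(n,{k:np.round(v,4).tolist() for k,v in c.items() if k!="frame"})
E
```

```text
pics
{'clock': np.float64(0.0), 'joint_pos': array([-1.37 ,  0.707, -0.028,  1.485,  0.022,  0.951, -0.075]), 'joint_vel': array([ 0.001,  0.001, -0.001,  0.   ,  0.001,  0.   , -0.001]), 'joint_efforts': array([ 1.0000e-03, -8.8323e+01,  1.2350e+00, -2.3617e+01,  1.7000e-02,
        7.0000e-03,  0.0000e+00]), 'ee_pos': array([0.138, 0.558, 0.231]), 'ee_rot': array([-3.141,  0.   ,  2.899]), 'force': array([-0.184, -0.035, -0.752]), 'wrist_torque': array([ 0.   , -0.038,  0.043]), 'grip_force': np.float64(0.0), 'gripper_width': np.float64(0.086)}
scene {'intrinsics': [[487.4377, 0.0, 320.1475], [0.0, 487.4377, 237.9257], [0.0, 0.0, 1.0]], 'k1': -0.0263, 'R': [[0.8313, 0.5558, 0.0086], [0.3631, -0.5312, -0.7655], [-0.4209, 0.6395, -0.6434]], 't': [-0.4178, -0.1291, 1.5829]}
side {'intrinsics': [[523.4686, 0.0, 323.8905], [0.0, 523.4686, 238.2732], [0.0, 0.0, 1.0]], 'k1': 0.0234, 'R': [[0.9866, -0.1624, 0.0177], [-0.0926, -0.6452, -0.7584], [0.1346, 0.7466, -0.6516]], 't': [-0.5439, 0.0983, 1.2084]}
wrist {'intrinsics': [[426.6851, 0.0, 313.9894], [0.0, 426.6851, 240.1007], [0.0, 0.0, 1.0]], 'k1': 0.0292, 'mount': [[0.0005, -0.9547, -0.2975, 0.0759], [1.0, 0.0006, -0.0003, -0.0003], [0.0005, -0.2975, 0.9547, -0.1432], [0.0, 0.0, 0.0, 1.0]]}
```

View pics/scene0.png

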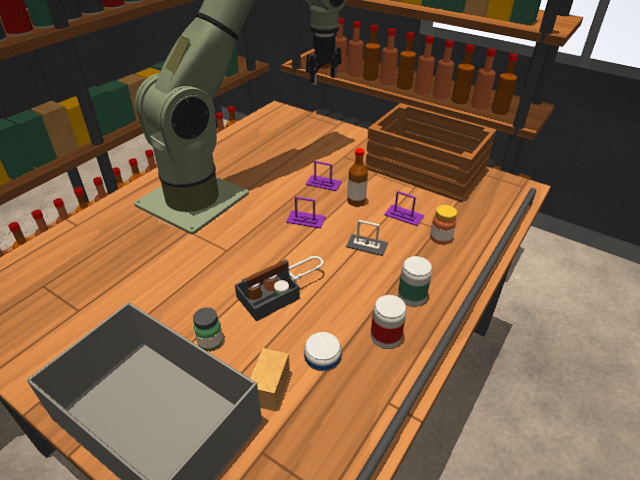

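View pics/side0.png

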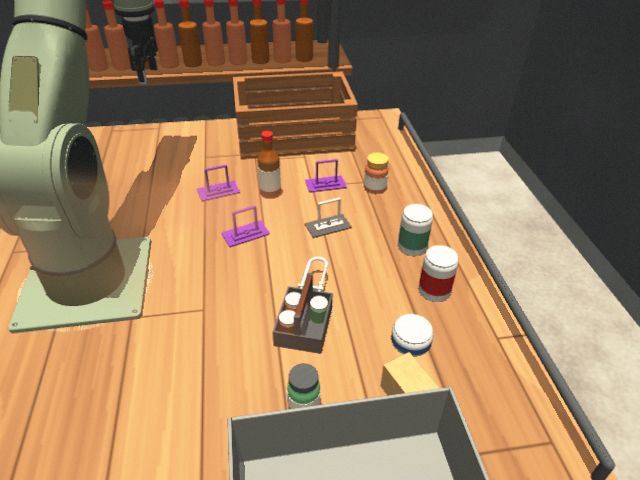

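The black foot with the steel loop is at scene (367,243) and side (328,225). The purple look-alikes are at scene (323,182), (306,218) and (404,213). The only caddy is at scene (268,290) and side (303,318), with its hook pointing roughly to world +y. Next, a close crop to confirm both.

```bash
python3 - <<'E'
import cv2,numpy as np
a=cv2.imread("pics/scene0.png")[210:330,225:405]; b=cv2.imread("pics/side0.png")[190:355,260:370]
a=cv2.resize(a,None,fx=2.6,fy=2.6,interpolation=3); b=cv2.resize(b,None,fx=2.9,fy=3.6,interpolation=3)
b=cv2.resize(cv2.imread("pics/side0.png")[190:355,260:370],None,fx=3,fy=3,interpolation=3)
H=max(a.shape[0],b.shape[0]);im=np.zeros((H,a.shape[1]+b.shape[1],3),np.uint8)
im[:a.shape[0],:a.shape[1]]=a;im[:b.shape[0],a.shape[1]:]=b;print(im.shape)
cv2.imwrite("pics/crop1.png",im)
E
```

```text
(495, 798, 3)
```

View pics/crop1.png

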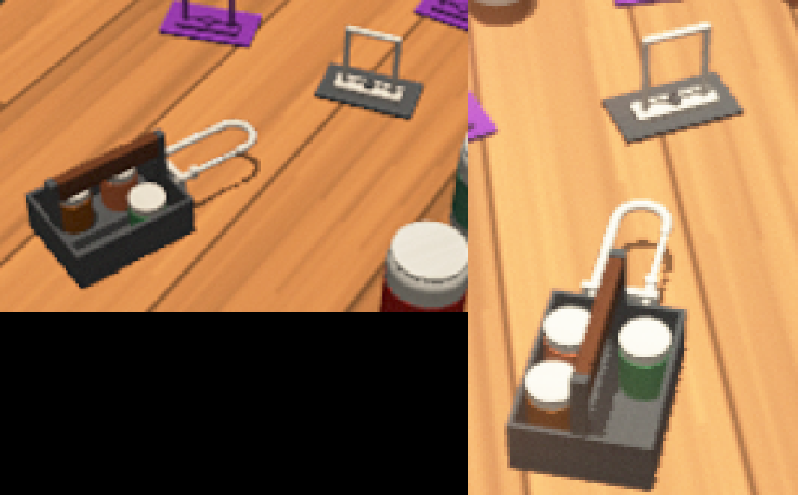

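The crop shows a caddy with a wooden bar and a white snap hook, and a dark-grey foot with a steel loop, so the choice is confirmed. Tray rim corners in the side crop are (510,425), (657,457), (687,312) and (552,295).

```bash
cat > h.py <<'E'
import numpy as np,cv2
from workcell import robot
from scipy.spatial.transform import Rotation as Ro
def ray(c,px,obs=None):
    K=c["intrinsics"];k=float(c["k1"]);px=np.atleast_2d(px).astype(float)
    s=cv2.undistortPoints(px[:,None],K,np.array([k,0,0,0,0.]))[:,0]
    d=np.c_[s,np.ones(len(s))]
    if "R" in c: R=c["R"].T;o=-R@c["t"]
    else:
        T=np.eye(4);T[:3,:3]=Ro.from_euler("xyz",obs["ee_rot"]).as_matrix();T[:3,3]=obs["ee_pos"]
        T=T@c["mount"];R=T[:3,:3];o=T[:3,3]
    return o,d@R.T
def onz(c,px,z,obs=None):
    o,d=ray(c,px,obs); return o+d*((z-o[2])/d[:,2])[:,None]
def proj(c,X,obs=None):
    if "R" in c:R=c["R"];t=c["t"]
    else:
        T=np.eye(4);T[:3,:3]=Ro.from_euler("xyz",obs["ee_rot"]).as_matrix();T[:3,3]=obs["ee_pos"]
        T=np.linalg.inv(T@c["mount"]);R=T[:3,:3];t=T[:3,3]
    return cv2.projectPoints(np.atleast_2d(X).astype(float),cv2.Rodrigues(R)[0],np.array(t,float),c["intrinsics"],np.array([float(c["k1"]),0,0,0,0.]))[0][:,0]
def snap(n):
    o=robot.get_obs();c=robot.camera(n);return o,c
E
python3 - <<'E'
from h import *
for n,box in(("scene",(340,228,392,258)),("side",(300,205,355,240))):
    c=np.load(n+"0.npz");im=c["frame"].astype(int);x0,y0,x1,y1=box
    s=im[y0:y1,x0:x1];m=((s.max(2)<110)&(s.max(2)-s.min(2)<25)).astype(np.uint8)
    m=cv2.morphologyEx(m,cv2.MORPH_CLOSE,np.ones((7,7)))
    k=max(cv2.findContours(m,0,1)[0],key=cv2.contourArea)[:,0]+[x0,y0]
    P=onz(c,k,0.006)[:,:2];r=cv2.minAreaRect((P*1000).astype(np.float32));print(n,len(k),r)
c=np.load("side0.npz")
q=np.array([[510,425],[657,457],[687,312],[552,295]],float);q=(q-[468,0])/3+[260,190]
P=onz(c,q,.045);print(P.round(4),P.mean(0))
for i in range(4):d=P[(i+1)%4]-P[i];print(np.linalg.norm(d),np.degrees(np.arctan2(d[1],d[0])))
c=np.load("scene0.npz");q=np.array([[28,197],[82,262],[193,207]])/2.6+[225,210]
P=onz(c,q,.045);print(P.round(4),(P[0]+P[2])/2)
# nearby goods, rough base positions
for n,q in(("bottle",(270,190)),("can_g",(415,247)),("can_r",(437,293))): print(n,onz(np.load("side0.npz"),[q],0)[0].round(3))
E
```

```text
scene 135 ((582.9841918945312, 135.63377380371094), (108.79119110107422, 126.56087493896484), 13.582449913024902)
side 20 ((541.560302734375, 72.58177947998047), (15.654253005981445, 17.883949279785156), 81.84680938720703)
[[ 0.4084 -0.2488  0.045 ]
 [ 0.501  -0.2896  0.045 ]
 [ 0.5433 -0.1648  0.045 ]
 [ 0.4493 -0.1339  0.045 ]] [ 0.47547647 -0.20929764  0.045     ]
0.10127689277374052 -23.7831231917007
0.13177494998602468 71.30756973919075
0.09894375288011346 161.80382115131346
0.12194682549286433 -109.6027239629242
[[ 0.4149 -0.2499  0.045 ]
 [ 0.5106 -0.2847  0.045 ]
 [ 0.554  -0.1712  0.045 ]] [ 0.48446699 -0.21051358  0.045     ]
bottle [0.445 0.302 0.   ]
can_g [0.785 0.006 0.   ]
can_r [ 0.788 -0.155  0.   ]
```

```bash
python3 - <<'E'
from h import *
c=np.load("side0.npz");q=np.array([[603,103],[627,138],[743,99],[712,72]],float);q=(q-[468,0])/3+[260,190]
P=onz(c,q,.006);print(P.round(4),P.mean(0))
c2=np.load("scene0.npz");q=np.array([[316,86],[409,116],[424,87],[334,64]])/2.6+[225,210]
P2=onz(c2,q,.006);print(P2.round(4),P2.mean(0))
for P in(P,P2):
 for i in range(4):d=P[(i+1)%4]-P[i];print(np.linalg.norm(d).round(4),np.degrees(np.arctan2(d[1],d[0])).round(1))
E
```

```text
[[0.522  0.1269 0.006 ]
 [0.5358 0.0773 0.006 ]
 [0.6442 0.1151 0.006 ]
 [0.6244 0.1566 0.006 ]] [0.58158403 0.11897555 0.006     ]
[[0.5363 0.0868 0.006 ]
 [0.6455 0.101  0.006 ]
 [0.6365 0.1532 0.006 ]
 [0.5331 0.1311 0.006 ]] [0.58784814 0.11803177 0.006     ]
0.0514 -74.4
0.1148 19.2
0.046 115.4
0.1067 -163.8
0.1102 7.4
0.0529 99.9
0.1056 -167.9
0.0444 -86.0
```

Foot is at about (0.584, 0.118) with its x at about 105°. The caddy is at about (0.479, -0.21) with yaw about 71°. I'll swing the arm to where the wrist camera sees both.

```bash
python3 -m crank '[[[0,0,-4],[0,0,0],0],[[0,0,-4],[0,0,0],0],[[-4,0,0],[0,0,4],0],[[-4,0,0],[0,0,4],0],[[-4,0,0],[0,0,4],0],[[-4,0,0],[0,0,4],0],[[-4,0,0],[0,0,4],0],[[-4,0,0],[0,0,4],0]]' && python3 -m crank '[[[-4,0,0],[0,0,4],0],[[-4,0,0],[0,0,4],0],[[-4,0,0],[0,0,4],0],[[-4,0,0],[0,0,4],0],[[-4,0,0],[0,0,4],0],[[-4,0,0],[0,0,4],0],[[-4,0,0],[0,0,4],0],[[-4,0,0],[0,0,4],0]]' && python3 -m crank '[[[-4,0,0],[0,0,4],0],[[-4,0,0],[0,0,4],0],[[-4,0,0],[0,0,4],0],[[-4,0,0],[0,0,4],0],[[-4,0,0],[0,0,4],0],[[0,0,0],[0,0,0],0],[[0,0,0],[0,0,0],0]]'
python3 - <<'E'
from h import *
o,c=snap("wrist");np.savez("w1.npz",ee_pos=o["ee_pos"],ee_rot=o["ee_rot"],**c)
cv2.imwrite("pics/w1.png",c["frame"][:,:,::-1]);print(o["ee_pos"],o["ee_rot"],o["clock"],o["force"])
E
```

```text
clock: 0.82
ee_pos: [0.3577, 0.4604, 0.311]
ee_rot: [-3.141, 0.0, 2.477]
force: [0.3, 0.7, 0.1]
gripper_width: 0.0856
grip_force: 0.0
clock: 1.48
ee_pos: [0.5517, 0.2111, 0.311]
ee_rot: [-3.141, 0.0, 1.918]
force: [0.1, -0.5, 0.0]
gripper_width: 0.0852
grip_force: 0.0
clock: 2.07
ee_pos: [0.5926, 0.0161, 0.3112]
ee_rot: [-3.141, 0.001, 1.569]
force: [-0.2, 0.3, -1.4]
gripper_width: 0.0856
grip_force: 0.0
[0.59257632 0.01608026 0.3111601 ] [-3.14115464e+00  6.85073445e-04  1.56864965e+00] 2.0667 [-0.22086791  0.26934119 -1.38712736]
```

View pics/w1.png

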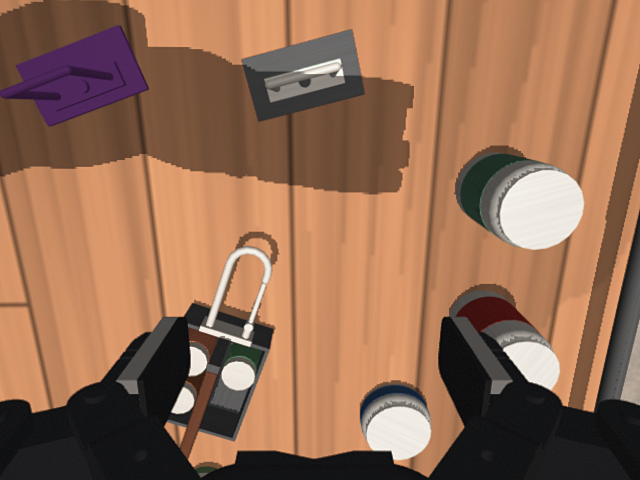

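The wrist view shows the foot with corners (242,59), (353,30), (365,95) and (261,121), and its loop over a light strip. The caddy's hook is up at (250,250), with tray rim corners (195,304), (272,328) and (235,440). The purple foot at (90,75) is the look-alike.

```bash
python3 - <<'E'
from h import *
c=dict(np.load("w1.npz"));
q=[[242,59],[353,30],[365,95],[261,121]];P=onz(c,q,.006,c);print(P.round(4),P.mean(0).round(4))
for i in range(4):d=P[(i+1)%4]-P[i];print(np.linalg.norm(d).round(4),np.degrees(np.arctan2(d[1],d[0])).round(1))
q=[[195,304],[272,328],[235,440]];P=onz(c,q,.045,c);print(P.round(4),((P[0]+P[2])/2).round(4))
for i in range(2):d=P[(i+1)%3]-P[i];print(np.linalg.norm(d).round(4),np.degrees(np.arctan2(d[1],d[0])).round(1))
q=[[211,322],[232,260],[248,325],[268,270],[254,248]];P=onz(c,q,.045,c);print("hook",P.round(4))
P=onz(c,[[212,373],[188,445]],.098,c);print("bar",P.round(4))
q=[[15,68],[122,27],[148,90],[50,126]];P=onz(c,q,.006,c);print("purple",P.round(4))
P=onz(c,[[270,83],[343,66]],.0815,c);print("looptop",P.round(4))
for g in ("scene","side"):
    cc=np.load(g+"0.npz")
E
```

```text
[[0.5229 0.1351 0.006 ]
 [0.6295 0.1601 0.006 ]
 [0.643  0.1022 0.006 ]
 [0.5389 0.0776 0.006 ]] [0.5836 0.1188 0.006 ]
0.1095 13.2
0.0595 -76.9
0.107 -166.7
0.0596 105.5
[[ 0.467  -0.1066  0.045 ]
 [ 0.5471 -0.1351  0.045 ]
 [ 0.4996 -0.2809  0.045 ]] [ 0.4833 -0.1937  0.045 ]
0.085 -19.6
0.1534 -108.0
hook [[ 0.4823 -0.1277  0.045 ]
 [ 0.5087 -0.0574  0.045 ]
 [ 0.5215 -0.1314  0.045 ]
 [ 0.545  -0.0684  0.045 ]
 [ 0.5316 -0.0446  0.045 ]]
bar [[ 0.4937 -0.154   0.098 ]
 [ 0.4635 -0.2384  0.098 ]]
purple [[0.3048 0.1255 0.006 ]
 [0.4117 0.1621 0.006 ]
 [0.429  0.1067 0.006 ]
 [0.3272 0.072  0.006 ]]
looptop [[0.5566 0.1098 0.0815]
 [0.616  0.1226 0.0815]]
```

```bash
python3 -m crank '[[[-3.7,-1.93,0],[0,0,0],0],[[-3.7,-1.93,0],[0,0,0],0],[[-3.7,-1.93,0],[0,0,0],0],[[-3.7,-1.93,0],[0,0,0],0],[[-3.7,-1.93,0],[0,0,0],0],[[-3.7,-1.93,0],[0,0,0],0],[[0,0,0],[0,0,4.9],0],[[0,0,0],[0,0,4.9],0]]' && python3 -m crank '[[[0,0,3],[0,0,4.9],0],[[0,0,3],[0,0,4.9],0],[[0,0,3],[0,0,0],0],[[0,0,2],[0,0,0],0],[[0,0,0],[0,0,0],0],[[0,0,0],[0,0,0],0]]'
python3 - <<'E'
from h import *
o,c=snap("wrist");np.savez("w2.npz",ee_pos=o["ee_pos"],ee_rot=o["ee_rot"],**c)
cv2.imwrite("pics/w2.png",c["frame"][:,:,::-1]);print(o["ee_pos"],o["ee_rot"],o["clock"],o["force"])
E
```

```text
clock: 2.78
ee_pos: [0.4767, -0.2047, 0.3116]
ee_rot: [3.141, -0.0, 1.396]
force: [1.3, 1.7, 0.7]
gripper_width: 0.0852
grip_force: 0.0
clock: 3.28
ee_pos: [0.4776, -0.2028, 0.2014]
ee_rot: [-3.141, -0.0, 1.232]
force: [-0.6, -0.2, 1.7]
gripper_width: 0.0856
grip_force: 0.0
[ 0.47760917 -0.20277993  0.2014262 ] [-3.14052758e+00 -1.61487914e-04  1.23183314e+00] 3.2833 [-0.6397418  -0.16008986  1.71241749]
```

View pics/w2.png

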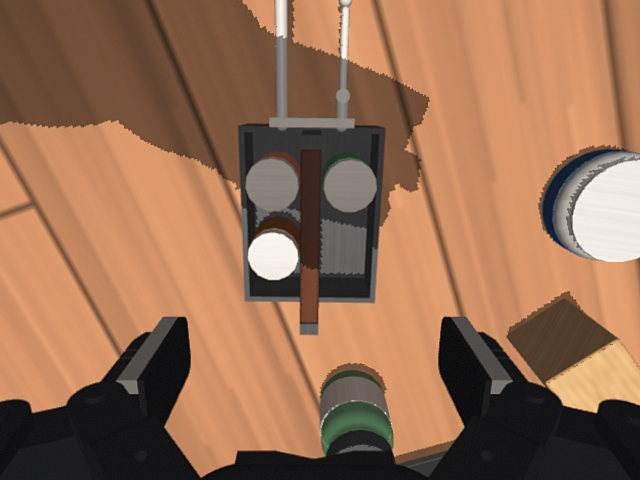

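The caddy is nearly aligned with the tool. The bar's top runs from (311,150) to (309,323), and the tray rim corners are (239,126), (385,128), (375,301) and (245,298).

```bash
python3 - <<'E'
from h import *
c=dict(np.load("w2.npz"))
yaw=c["ee_rot"][2];T=Ro.from_euler("xyz",c["ee_rot"]).as_matrix()
for z,q in((.098,[[311,150],[309,323]]),(.045,[[239,126],[385,128],[375,301],[245,298]])):
    P=onz(c,q,z,c);print(P.round(4),P.mean(0).round(4),((P-c["ee_pos"])@T).round(4), ((P.mean(0)-c["ee_pos"])@T).round(4))
P=onz(c,[[282,0],[283,110]],.045,c);print(((P-c["ee_pos"])@T).round(4))
E
```

```text
[[ 0.4934 -0.1529  0.098 ]
 [ 0.4556 -0.2557  0.098 ]] [ 0.4745 -0.2043  0.098 ] [[ 0.0523 -0.0016  0.1034]
 [-0.0572 -0.003   0.1034]] [-0.0025 -0.0023  0.1034]
[[ 0.4506 -0.1264  0.045 ]
 [ 0.5435 -0.1605  0.045 ]
 [ 0.4996 -0.2814  0.045 ]
 [ 0.4062 -0.246   0.045 ]] [ 0.475  -0.2036  0.045 ] [[ 0.063  -0.0507  0.1565]
 [ 0.0618  0.0482  0.1564]
 [-0.0669  0.0471  0.1564]
 [-0.0645 -0.0528  0.1565]] [-0.0016 -0.002   0.1564]
[[ 0.1383 -0.0198  0.1565]
 [ 0.0734 -0.0207  0.1565]]
```

```bash
python3 -m crank '[[[-0.2,-0.2,3],[0,0,0],0],[[0,0,3],[0,0,0],0],[[0,0,3],[0,0,0],0],[[0,0,3],[0,0,0],0],[[0,0,1.5],[0,0,0],0],[[0,0,0],[0,0,0],0],[[0,0,0],[0,0,0],255],[[0,0,0],[0,0,0],255]]' 80 && python3 -m crank '[[[0,0,0],[0,0,0],255],[[0,0,0],[0,0,0],255],[[0,0,0],[0,0,0],255],[[0,0,0],[0,0,0],255],[[0,0,0],[0,0,0],255],[[0,0,0],[0,0,0],255]]' 80; python3 -c "
from h import *
print(robot.get_obs()['wrist_torque'])"
```

```text
clock: 4.0
ee_pos: [0.4758, -0.2051, 0.0682]
ee_rot: [3.139, 0.0, 1.231]
force: [0.0, 0.0, 0.3]
gripper_width: 0.0639
grip_force: 0.0
clock: 4.5
ee_pos: [0.4747, -0.2047, 0.0666]
ee_rot: [-3.142, -0.0, 1.23]
force: [-2.7, 1.9, 7.4]
gripper_width: 0.0108
grip_force: 81.5
[0.28712361 0.32583268 0.03962004]
```

Gripped at 81 N. Now I'll lift 2 cm, carry the caddy forward, and turn it to the foot's heading.

```bash
python3 -m crank '[[[0,0,-1],[0,0,0],255],[[0,0,-1],[0,0,0],255],[[1.7,0,0],[0,0,0],255],[[1.7,0,0],[0,0,0],255],[[1.7,0,0],[0,0,0],255],[[1.7,0,0],[0,0,0],255],[[1.7,0.1,0],[0,0,0],255],[[1.6,0.1,0],[0,0,0],255]]' && python3 -m crank '[[[0,0,0],[0,0,-4],255],[[0,0,0],[0,0,-5.5],255],[[0,0,0],[0,0,-5.5],255],[[0,0,0],[0,0,-5.5],255],[[0,0,0],[0,0,-5.5],255],[[0,0,0],[0,0,-4],255],[[0,0,0],[0,0,-3],255],[[0,0,0],[0,0,0],255]]' && python3 -m crank '[[[0,0,0],[0,0,0],255],[[0,0,0],[0,0,0],255],[[0,0,0],[0,0,0],255]]'
python3 - <<'E'
from h import *
o,c=snap("wrist");np.savez("w3.npz",ee_pos=o["ee_pos"],ee_rot=o["ee_rot"],**c)
cv2.imwrite("pics/w3.png",c["frame"][:,:,::-1]);print(o["ee_pos"],o["ee_rot"],o["clock"],o["force"],o["wrist_torque"])
E
```

```text
clock: 5.17
ee_pos: [0.5108, -0.1093, 0.0872]
ee_rot: [3.141, -0.0, 1.231]
force: [-0.3, -0.6, -6.3]
gripper_width: 0.0104
grip_force: 79.4
clock: 5.83
ee_pos: [0.5105, -0.1105, 0.0871]
ee_rot: [3.141, 0.001, 1.809]
force: [0.6, -0.5, -5.7]
gripper_width: 0.0107
grip_force: 79.4
clock: 6.08
ee_pos: [0.5104, -0.1103, 0.0865]
ee_rot: [-3.142, 0.0, 1.805]
force: [0.0, -0.2, -5.9]
gripper_width: 0.0107
grip_force: 79.4
[ 0.51042848 -0.11026021  0.08651373] [-3.14151053e+00  2.61164076e-04  1.80487897e+00] 6.0833 [ 0.03286597 -0.18439994 -5.8996581 ] [-0.09021844 -0.02241785 -0.01561471]
```

View pics/w3.png

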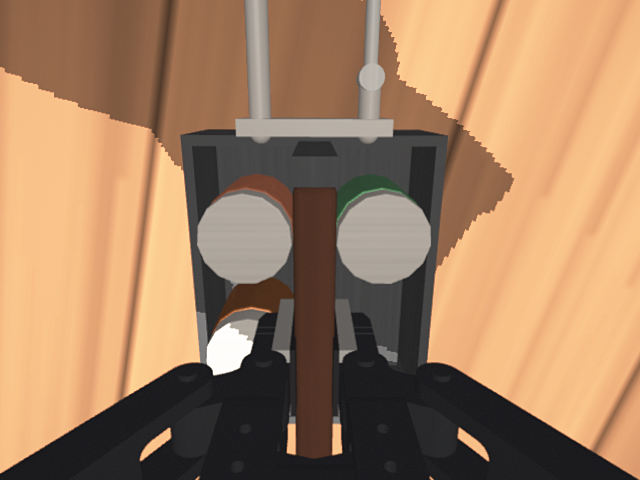

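```bash
python3 -m crank '[[[1.8,0,0],[0,0,0],255],[[1.8,0,0],[0,0,0],255],[[1.8,0,0],[0,0,0],255],[[1.8,0,0],[0,0,0],255],[[1.9,0,0],[0,0,0],255],[[0,1.6,0.5],[0,0,0],255],[[0,1.6,0.5],[0,0,0],255],[[0,1.3,0.5],[0,0,0],255]]' && python3 -m crank '[[[0,0,0],[0,0,0],255],[[0,0,0],[0,0,0],255],[[0,0,0],[0,0,0],255]]'
python3 - <<'E'
from h import *
o,c=snap("wrist");a=dict(np.load("w3.npz"))
T=Ro.from_euler("xyz",a["ee_rot"]).as_matrix();P=onz(a,[[371,77]],.068,a);print("pivot in tool",((P-a["ee_pos"])@T).round(4))
print(o["ee_pos"],o["ee_rot"],o["clock"],o["force"],o["wrist_torque"])
ims=[]
for n,(x0,y0,x1,y1) in(("scene",(290,205,410,305)),("side",(260,180,380,280))):
    c=robot.camera(n);np.savez(n+"1.npz",**c);ims.append(cv2.resize(c["frame"][y0:y1,x0:x1,::-1],(396,330),interpolation=3))
cv2.imwrite("pics/app1.png",np.hstack(ims))
E
```

```text
clock: 6.8
ee_pos: [0.534, -0.0107, 0.0713]
ee_rot: [3.141, 0.0, 1.806]
force: [-0.4, 0.3, -6.0]
gripper_width: 0.0107
grip_force: 79.5
clock: 7.05
ee_pos: [0.5324, -0.0115, 0.0714]
ee_rot: [-3.141, 0.0, 1.806]
force: [-0.0, -0.3, -6.2]
gripper_width: 0.0107
grip_force: 79.6
pivot in tool [[0.0856 0.02   0.0185]]
[ 0.53242785 -0.01147648  0.07135486] [-3.14087367e+00  1.13266365e-04  1.80562449e+00] 7.05 [-0.01971153 -0.34590896 -6.24042154] [-0.12570593 -0.00239219  0.00096504]
```

View pics/app1.png

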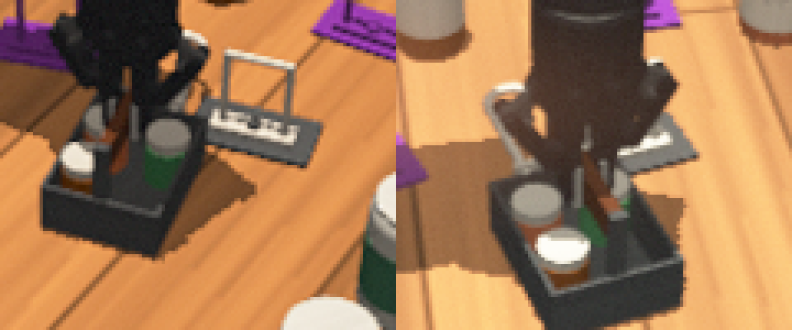

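The caddy is held square and level beside the eye, with the hook's mouth side facing the near upright. In the scene crop the loop's top corners are at (228,53) and (292,66). I'll refine the upright's position from these.

```bash
python3 - <<'E'
from h import *
s=np.load("scene1.npz");q=np.array([[227,53],[294,66]])/3.3+[290,205]
d=np.load("side0.npz");r=(np.array([[645,33],[708,27]],float)-[468,0])/3+[260,190]
w=dict(np.load("w1.npz"))
f=np.radians(103.5);F=np.array([[np.cos(f),np.sin(f)],[-np.sin(f),np.cos(f)]])
C=np.array([.5838,.1188])
for n,P in(("scene",onz(s,q,.0815)),("side",onz(d,r,.0815)),("w",onz(w,[[270,83],[343,66]],.0815,w))):
    print(n,P[:,:2].round(4).tolist(),"in foot:",((P[:,:2]-C)@F.T).round(4).tolist())
o=robot.get_obs();f2=o["ee_rot"][2]
print("nominal U in caddy",F@(C+F.T@[0,.028]-o["ee_pos"][:2]))
E
```

```text
scene [[0.5584, 0.1101], [0.6139, 0.1267]] in foot: [[-0.0025, 0.0267], [0.0007, -0.0312]]
side [[0.5574, 0.1223], [0.6116, 0.1233]] in foot: [[0.0096, 0.0248], [-0.0021, -0.0281]]
w [[0.5566, 0.1098], [0.616, 0.1226]] in foot: [[-0.0024, 0.0286], [-0.0039, -0.0322]]
nominal U in caddy [ 0.1147518  -0.05211881]
```

The upright is at about caddy (0.113, -0.052), so the gate should touch after about 26 mm of tool +y. Approaching.

```bash
python3 -m crank '[[[0,0.5,0],[0,0,0],255],[[0,0.5,0],[0,0,0],255],[[0,0.5,0],[0,0,0],255],[[0,0.3,0],[0,0,0],255],[[0,0.2,0],[0,0,0],255],[[0,0,0],[0,0,0],255]]'; python3 -m crank '[[[0,0.2,0],[0,0,0],255],[[0,0.2,0],[0,0,0],255],[[0,0,0],[0,0,0],255]]';python3 -m crank '[[[0,0.2,0],[0,0,0],255],[[0,0.2,0],[0,0,0],255],[[0,0,0],[0,0,0],255]]'
```

```text
clock: 7.7
ee_pos: [0.5527, -0.0065, 0.0712]
ee_rot: [3.141, 0.0, 1.806]
force: [-1.0, -0.5, -6.1]
gripper_width: 0.0107
grip_force: 79.6
clock: 7.95
ee_pos: [0.5566, -0.0056, 0.0713]
ee_rot: [3.141, 0.0, 1.806]
force: [-0.2, 0.2, -7.3]
gripper_width: 0.0106
grip_force: 79.6
clock: 8.2
ee_pos: [0.5602, -0.0049, 0.0712]
ee_rot: [-3.141, 0.0, 1.806]
force: [-3.4, -2.2, -4.8]
gripper_width: 0.0111
grip_force: 79.7
```

```bash
for i in 1; do python3 -m crank '[[[0,0.2,0],[0,0,0],255],[[0,0.2,0],[0,0,0],255],[[0,0,0],[0,0,0],255]]'; python3 -m crank '[[[0,0.2,0],[0,0,0],255],[[0,0,0],[0,0,0],255]]'; done; python3 -c "
from h import *
o=robot.get_obs();print(o['force'],o['wrist_torque'])"
```

```text
clock: 8.45
ee_pos: [0.5642, -0.0037, 0.0712]
ee_rot: [-3.141, -0.0, 1.807]
force: [-3.4, -2.3, -5.8]
gripper_width: 0.0109
grip_force: 79.7
clock: 8.62
ee_pos: [0.566, -0.0031, 0.0712]
ee_rot: [-3.141, -0.0, 1.807]
force: [-4.6, -1.1, -6.5]
gripper_width: 0.0108
grip_force: 79.7
[-4.56981794 -1.05346041 -6.52333041] [-0.30757276  1.08119687  0.51556705]
```

The force stays near 4.7 N and gives a torque arm of about 0.11 m, so this is the gate. Pressing further.

```bash
python3 -m crank '[[[0,0.2,0],[0,0,0],255],[[0,0.2,0],[0,0,0],255],[[0,0,0],[0,0,0],255]]'; python3 -m crank '[[[0,0.2,0],[0,0,0],255],[[0,0.2,0],[0,0,0],255],[[0,0,0],[0,0,0],255]]';python3 -m crank '[[[0,0.2,0],[0,0,0],255],[[0,0.2,0],[0,0,0],255],[[0,0,0],[0,0,0],255]]'; python3 -c "
from h import *
o=robot.get_obs();print(o['force'],o['wrist_torque'])"
```

```text
clock: 8.87
ee_pos: [0.5699, -0.0023, 0.0712]
ee_rot: [-3.141, -0.0, 1.807]
force: [-4.5, -1.5, -6.6]
gripper_width: 0.0109
grip_force: 79.9
clock: 9.12
ee_pos: [0.5738, -0.0016, 0.0712]
ee_rot: [-3.141, 0.0, 1.806]
force: [-4.5, -1.9, -5.1]
gripper_width: 0.0108
grip_force: 79.9
clock: 9.37
ee_pos: [0.5777, -0.0007, 0.0713]
ee_rot: [-3.142, 0.0, 1.806]
force: [-5.1, -3.7, -5.3]
gripper_width: 0.0112
grip_force: 79.8
[-5.11842621 -3.72720887 -5.30209907] [-0.88183542  0.88016673  0.51674914]
```

```bash
python3 -m crank '[[[0,0.2,0],[0,0,0],255],[[-0.4,0,0],[0,0,0],255],[[-0.4,0,0],[0,0,0],255],[[0,0,0],[0,0,0],255]]'; python3 -m crank '[[[-0.4,0,0],[0,0,0],255],[[-0.4,0,0],[0,0,0],255],[[-0.4,0,0],[0,0,0],255],[[0,0,0],[0,0,0],255]]';python3 -m crank '[[[-0.4,0,0],[0,0,0],255],[[-0.4,0,0],[0,0,0],255],[[-0.4,0,0],[0,0,0],255],[[0,0,0],[0,0,0],255]]'; python3 -c "
from h import *
o=robot.get_obs();print(o['force'],o['wrist_torque'])"
```

```text
clock: 9.7
ee_pos: [0.5818, -0.009, 0.0714]
ee_rot: [3.141, 0.001, 1.805]
force: [-0.6, -4.8, -6.0]
gripper_width: 0.0108
grip_force: 79.7
clock: 10.03
ee_pos: [0.5847, -0.0208, 0.0714]
ee_rot: [3.141, 0.001, 1.805]
force: [-1.3, -2.9, -6.9]
gripper_width: 0.0113
grip_force: 79.7
clock: 10.37
ee_pos: [0.5876, -0.0323, 0.0714]
ee_rot: [3.141, 0.001, 1.805]
force: [-0.2, -1.3, -6.2]
gripper_width: 0.0109
grip_force: 79.7
[-0.23444249 -1.3240903  -6.17041611] [-0.13349457 -0.02222143 -0.00996444]
```

The force has fallen to near zero, so the upright has slipped off the gate. Drawing back slowly to the crook.

```bash
python3 -m crank '[[[-0.3,0,0],[0,0,0],255],[[-0.3,0,0],[0,0,0],255],[[0,0,0],[0,0,0],255]]'; python3 -m crank '[[[-0.2,0,0],[0,0,0],255],[[0,0,0],[0,0,0],255]]'; python3 -m crank '[[[-0.2,0,0],[0,0,0],255],[[0,0,0],[0,0,0],255]]'; python3 -c "
from h import *
o=robot.get_obs();print(o['force'],o['wrist_torque'])"
```

```text
clock: 10.62
ee_pos: [0.5887, -0.0378, 0.0714]
ee_rot: [3.141, 0.001, 1.806]
force: [-0.6, -0.5, -6.3]
gripper_width: 0.011
grip_force: 79.6
clock: 10.78
ee_pos: [0.589, -0.0393, 0.0713]
ee_rot: [3.142, 0.0, 1.806]
force: [-0.1, -0.2, -6.8]
gripper_width: 0.0111
grip_force: 79.6
clock: 10.95
ee_pos: [0.5895, -0.0413, 0.0714]
ee_rot: [3.142, 0.0, 1.806]
force: [0.2, -0.1, -6.5]
gripper_width: 0.0109
grip_force: 79.6
[ 0.19833037 -0.07355203 -6.54346653] [-0.15682294 -0.00455357 -0.0145483 ]
```

```bash
python3 -m crank '[[[-0.1,0.3,0],[0,0,0],255],[[-0.1,0,0],[0,0,0],255],[[0,0,0],[0,0,0],255]]'; python3 -m crank '[[[-0.2,0,0],[0,0,0],255],[[0,0,0],[0,0,0],255]]'; python3 -m crank '[[[-0.1,0,0],[0,0,0],255],[[0,0,0],[0,0,0],255]]'
```

```text
clock: 11.2
ee_pos: [0.593, -0.0424, 0.0713]
ee_rot: [3.142, 0.0, 1.806]
force: [-0.0, -0.6, -6.7]
gripper_width: 0.0111
grip_force: 79.6
clock: 11.37
ee_pos: [0.5933, -0.0446, 0.0713]
ee_rot: [-3.141, 0.0, 1.806]
force: [-0.8, -0.4, -5.9]
gripper_width: 0.0111
grip_force: 79.6
clock: 11.53
ee_pos: [0.5935, -0.0453, 0.0713]
ee_rot: [-3.142, 0.0, 1.806]
force: [0.4, -1.0, -6.4]
gripper_width: 0.0106
grip_force: 79.6
```

```bash
python3 -m crank '[[[-0.1,0,0],[0,0,0],255],[[0,0,0],[0,0,0],255]]'; python3 -m crank '[[[-0.1,0,0],[0,0,0],255],[[0,0,0],[0,0,0],255]]'; python3 -m crank '[[[-0.05,0,0],[0,0,0],255],[[0,0,0],[0,0,0],255]]'
```

```text
clock: 11.7
ee_pos: [0.5937, -0.0463, 0.0713]
ee_rot: [-3.142, 0.0, 1.806]
force: [0.3, -0.2, -5.8]
gripper_width: 0.0107
grip_force: 79.6
clock: 11.87
ee_pos: [0.5939, -0.0469, 0.0713]
ee_rot: [-3.141, -0.0, 1.806]
force: [-0.8, 1.1, -7.1]
gripper_width: 0.0107
grip_force: 79.5
clock: 12.03
ee_pos: [0.594, -0.0471, 0.0712]
ee_rot: [-3.141, -0.001, 1.806]
force: [0.8, 3.0, -8.1]
gripper_width: 0.0113
grip_force: 79.5
```

Contact in the crook. Loading it up in fine steps.

```bash
python3 -m crank '[[[-0.05,0,0],[0,0,0],255],[[0,0,0],[0,0,0],255]]'; python3 -m crank '[[[-0.05,0,0],[0,0,0],255],[[0,0,0],[0,0,0],255]]'; python3 -c "
from h import *
o=robot.get_obs();print(o['force'],o['wrist_torque'])"
```

```text
clock: 12.2
ee_pos: [0.594, -0.0472, 0.0711]
ee_rot: [-3.141, -0.001, 1.807]
force: [-1.2, 6.3, -8.7]
gripper_width: 0.0106
grip_force: 79.4
clock: 12.37
ee_pos: [0.594, -0.0473, 0.0711]
ee_rot: [-3.141, -0.002, 1.807]
force: [-1.4, 7.9, -8.8]
gripper_width: 0.011
grip_force: 79.3
[-1.40728604  7.87596026 -8.78479191] [ 1.6486828   0.25752238 -0.12775897]
```

```bash
python3 -m crank '[[[-0.05,0,0],[0,0,0],255],[[0,0,0],[0,0,0],255]]'; python3 -m crank '[[[-0.05,0,0],[0,0,0],255],[[0,0,0],[0,0,0],255],[[0,0,0],[0,0,0],255]]'
```

```text
clock: 12.53
ee_pos: [0.594, -0.0474, 0.071]
ee_rot: [-3.141, -0.002, 1.807]
force: [-2.4, 9.8, -8.7]
gripper_width: 0.0107
grip_force: 79.2
clock: 12.78
ee_pos: [0.5941, -0.0474, 0.0709]
ee_rot: [-3.141, -0.003, 1.807]
force: [-2.3, 12.4, -9.7]
gripper_width: 0.0109
grip_force: 79.1
```

```bash
python3 -m crank '[[[-0.04,0,0],[0,0,0],255],[[0,0,0],[0,0,0],255],[[0,0,0],[0,0,0],255],[[0,0,0],[0,0,0],255]]'; python3 -m crank '[[[0,0,0],[0,0,0],255],[[0,0,0],[0,0,0],255],[[0,0,0],[0,0,0],255],[[0,0,0],[0,0,0],255],[[0,0,0],[0,0,0],255],[[0,0,0],[0,0,0],255]]'
```

```text
clock: 13.12
ee_pos: [0.594, -0.0475, 0.0708]
ee_rot: [-3.14, -0.003, 1.808]
force: [-3.3, 14.0, -9.8]
gripper_width: 0.0109
grip_force: 79.1
clock: 13.62
ee_pos: [0.5941, -0.0475, 0.0708]
ee_rot: [-3.14, -0.003, 1.808]
force: [-2.8, 15.0, -10.3]
gripper_width: 0.011
grip_force: 79.1
```

The tug held at about 15 N for more than half a second. I'll relax 8 mm, lower to the board and check the gate.

```bash
python3 -m crank '[[[0.3,0,0],[0,0,0],255],[[0.3,0,0],[0,0,0],255],[[0.4,0,0],[0,0,0],255],[[0,0,0],[0,0,0],255],[[0,0,0.2],[0,0,0],255],[[0,0,0.1],[0,0,0],255],[[0,0,0],[0,0,0],255]]'; python3 -m crank '[[[0,0,0.1],[0,0,0],255],[[0,0,0],[0,0,0],255]]'
python3 - <<'E'
from h import *
ims=[]
for n,(x0,y0,x1,y1) in(("scene",(290,205,410,305)),("side",(260,180,380,280))):
    c=robot.camera(n);np.savez(n+"2.npz",**c);ims.append(cv2.resize(c["frame"][y0:y1,x0:x1,::-1],(396,330),interpolation=3))
cv2.imwrite("pics/clip.png",np.hstack(ims))
E
```

```text
clock: 14.2
ee_pos: [0.5922, -0.0404, 0.068]
ee_rot: [-3.141, 0.0, 1.806]
force: [0.2, -1.1, -7.5]
gripper_width: 0.011
grip_force: 79.6
clock: 14.37
ee_pos: [0.5923, -0.0403, 0.0671]
ee_rot: [-3.141, 0.0, 1.806]
force: [-0.3, 0.2, -6.2]
gripper_width: 0.011
grip_force: 79.6
```

View pics/clip.png

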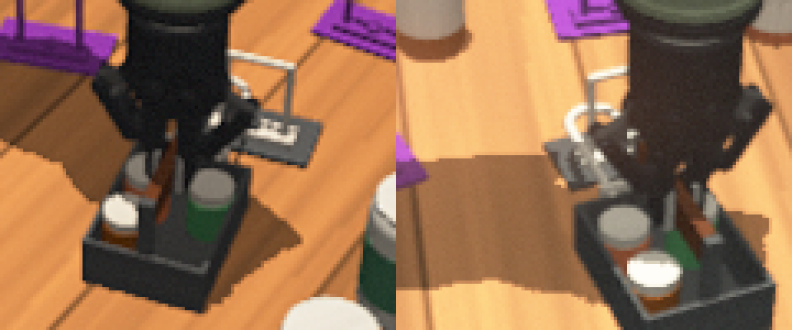

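In the side crop the near upright, at (590,95), rises inside the hook at (595,130). Lowering until the board takes the weight.

```bash
python3 -m crank '[[[0,0,0.1],[0,0,0],255],[[0,0,0],[0,0,0],255]]'; python3 -m crank '[[[0,0,0.1],[0,0,0],255],[[0,0,0],[0,0,0],255]]'
```

```text
clock: 14.63
ee_pos: [0.5923, -0.0403, 0.0667]
ee_rot: [3.141, 0.0, 1.806]
force: [-3.8, -0.0, 2.6]
gripper_width: 0.0112
grip_force: 80.9
clock: 14.8
ee_pos: [0.5923, -0.0403, 0.0666]
ee_rot: [3.141, 0.0, 1.806]
force: [-9.5, 0.6, 22.2]
gripper_width: 0.0108
grip_force: 83.8
```

```bash
python3 -m crank '[[[0,0,-0.1],[0,0,0],255],[[0,0,0],[0,0,0],255],[[0,0,0],[0,0,0],150],[[0,0,0],[0,0,0],100],[[0,0,0],[0,0,0],50],[[0,0,0],[0,0,0],0],[[0,0,0],[0,0,0],0],[[0,0,0],[0,0,0],0]]' 40;  python3 -m crank '[[[0,0,-1.5],[0,0,0],0],[[0,0,-2.5],[0,0,0],0],[[0,0,-3],[0,0,0],0],[[0,0,-3],[0,0,0],0],[[0,0,-3],[0,0,0],0],[[-3,0,-3],[0,0,0],0],[[-4,0,-3],[0,0,0],0],[[0,0,0],[0,0,0],0]]'
python3 - <<'E'
from h import *
o,c=snap("wrist");np.savez("w4.npz",ee_pos=o["ee_pos"],ee_rot=o["ee_rot"],**c)
cv2.imwrite("pics/w4.png",c["frame"][:,:,::-1]);print(o["ee_pos"],o["clock"],o["force"])
E
```

```text
clock: 15.47
ee_pos: [0.5924, -0.0401, 0.0663]
ee_rot: [3.142, 0.0, 1.806]
force: [-0.9, 0.0, 0.3]
gripper_width: 0.0815
grip_force: 0.0
clock: 16.13
ee_pos: [0.6083, -0.1081, 0.2556]
ee_rot: [3.137, 0.006, 1.801]
force: [-1.5, -1.6, 0.0]
gripper_width: 0.0854
grip_force: 0.0
[ 0.60831252 -0.10805653  0.25558027] 16.1333 [-1.45992824 -1.57489442  0.01065006]
```

View pics/w4.png

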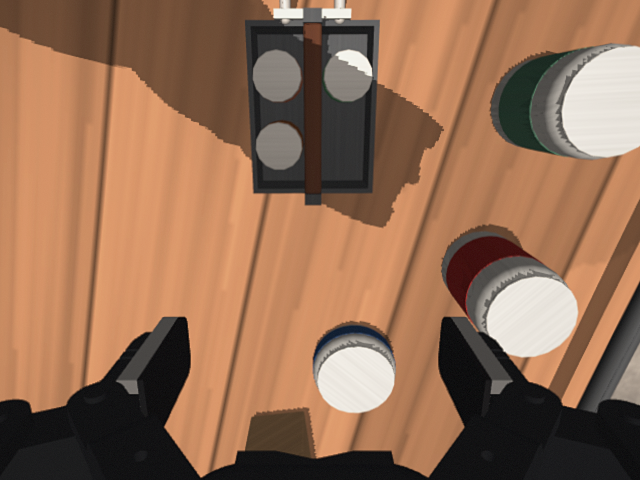

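The caddy stands level but the hook is out of the frame. I'll move forward for the last look.

```bash
python3 -m crank '[[[3.5,0,-1],[0,0,0],0],[[3.5,0,0],[0,0,0],0],[[3.5,0,0],[0,0,0],0],[[3.5,0,0],[0,0,0],0],[[2,0,0],[0,0,0],0],[[0,0,0],[0,0,0],0],[[0,0,0],[0,0,0],0],[[0,0,0],[0,0,0],0]]'
python3 - <<'E'
from h import *
o,c=snap("wrist");np.savez("w5.npz",ee_pos=o["ee_pos"],ee_rot=o["ee_rot"],**c)
q=proj(c,[[.575,.06,.045]],o)[0].astype(int);print(q);x,y=q
cv2.imwrite("pics/w5.png",cv2.resize(c["frame"][max(0,y-110):y+110,x-140:x+140,::-1],None,fx=2.7,fy=2.7,interpolation=3));print(o["force"],max(0,y-110))
E
```

```text
clock: 16.85
ee_pos: [0.5696, 0.0539, 0.2606]
ee_rot: [-3.141, 0.0, 1.806]
force: [0.0, -1.0, 0.7]
gripper_width: 0.0851
grip_force: 0.0
[322 194]
[ 0.01252519 -0.99139578  0.72225723] 84
```

View pics/w5.png

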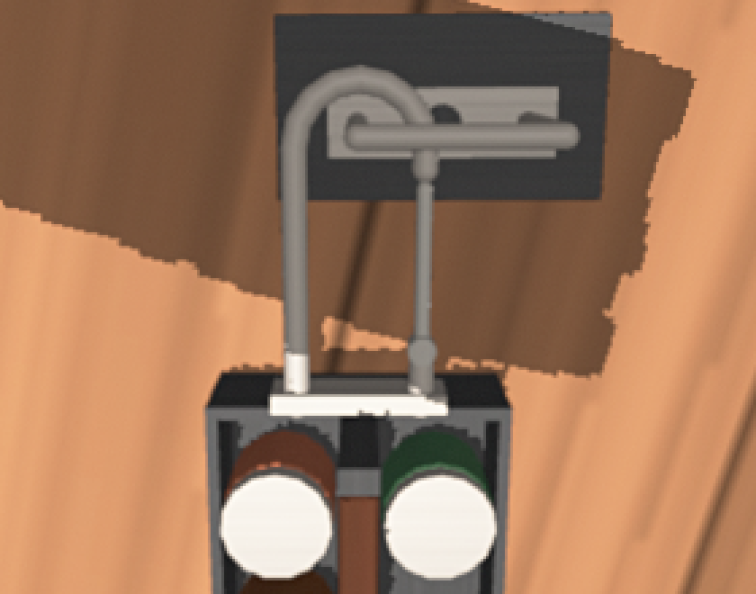

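The near upright, at (357,130), is inside the hook. The gate is shut and straight from (422,350) to (425,170), and the caddy is flat on the board. Handing in.

```bash
python3 -c "
from workcell import robot
print(robot.sign_off())"
```

```text
the job is handed in; nothing more can be done
None
```

The caddy is clipped to the eye and I handed the job in at about 17 s on the robot's clock: the tug read about 15 N, and the last picture shows the gate shut and the caddy standing on the board; no verdict came back.

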